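# Stop the bottle caddy rocking in its drip tray

## Robot

A 6-joint arm with a two-finger parallel gripper is mounted at the origin on a cart in front of the work surface, level with it; the furniture and walls round the work are solid. World frame = base frame: x ahead of the robot, y to its left, z up, the work surface at z = 0. Lengths are in m, angles in rad, forces in N, time in s.
With the tool pointing down it reaches from about 0.325 to 0.775 m from the base axis. Payload 9.3 kg.
Tool frame: the origin (TCP) lies where the fingers leave the gripper's body, on its centre line; the fingertips stand 73 mm ahead of it and the grasp point (between the pads) lies 54 mm ahead of it; z points along the fingers, y is the line along which they close (so a half turn about z gives the same grasp; the last joint's range is limited). The gripper opens to 85 mm and grips with 20 to 120 N. Pads are 22 mm wide; open, the fingers measure 114 mm over their backs; the gripper's body (76 mm by 85 mm) begins 54 mm behind the grasp point. The pads swing forward as they close: fully open they stand 13 mm farther back than shut.
Start: joints at [0.989, 0.259, 0.021, 1.334, 0, 1.418], TCP at [0.229, 0.5, 0.304] pointing down, gripper open.
Joint ranges: [-3.04, 3.04], [-0.91, 1.82], [-1.04, 1.36], [-1.92, 1.95], [-1.52, 1.45], [-3.14, 3.14]. Speed limits (rad/s): [2.22, 2.22, 2.79, 3.14, 3.14, 3.14].

## Interface

Orientations are given as [roll, pitch, yaw] about the fixed x, y, z axes, in that order (R = Rz(yaw) Ry(pitch) Rx(roll)).
In Python, from cell import telemetry, viewer, order, nets gives the robot as it stands. The module is installed in compiled form; this text tells all that it offers.
- The arm moves only by the shell command python3 -m crank 'ROWS' [FORCE]. ROWS is JSON, one flat list of numbers, 7 for each row, row after row: the shift along the world's x, y, z each as a share of 0.025 m, from -1 to 1, then the turn, a rotation vector about the world's x, y, z each as a share of 6 degrees, from -1 to 1, then the gripper's target within -1 to 1 (shut at 1, half-way at 0, fully open at -1). In form: [tx, ty, tz, ax, ay, az, grip, tx, ty, tz, ax, ay, az, grip, ...]. A call has exactly 5 rows; each row shifts and turns the commanded pose from where the row before left it; what a row does not reach is not made up. A row lasts 1/8 s, in which the tool goes at most 62.5 mm and 10.7 degrees, less where a joint would pass 70% of its speed; a pose out of reach is approached as far as the arm can. A call with a number of a shift or a turn outside -1 to 1 is refused whole. A call with a gripper value outside its range is refused whole. The fingers move at their own pace and stop on an object; FORCE is the grip in N (left out, the last holds). Time passes only in rows, so rows that do not move let the fingers close, or fill a call up. It gives the time, the measured TCP pose, the force, the opening and the grip force at its end, in the units of the state.
- telemetry.get_obs(): the state, without advancing time (a new reading comes with each control period).
- viewer.get_image(name): name is "scene" or "top" or "wrist"; returns a dict with "pixels" (400x640x3 uint8, blue, green, red), "range_z" (400x640 float32, m along the optical axis (not along the pixel's ray), 0 where there is no reading), "intrinsics" (3x3 intrinsics, pixels), "dist" ([k1, k2, p1, p2, k3] as OpenCV has them; the pictures are not rectified), "pose" (4x4, takes a point from camera to world coordinates); the wrist camera has in their place "tool_from_camera" (4x4, takes a point from camera to tool coordinates, whose origin is the TCP and whose axes are the flange's). Camera axes: x right, y down, z forward; pixel columns grow to the right and rows downward; lengths in m; the calibration is good to about 2 mm. A picture is of the moment at which its call begins: read the wrist's pose just before it.
- order.finish_job(): hands the job in; it is judged then, once.
Trained networks look in a picture, given as the dict that the camera call returned (one of the last four; its "shot" number tells which), for a name from the list of things; names that differ only in an ending like _2 or _b are one class to them, and where a whole thing is asked for, a point or a joint stands for the part that bears it (a point fixed in the world has none). Each returns a list of dicts, best first, with "confidence" (0 to 1); they miss things now and then, are a little off and sometimes report something else, mostly with a low value. They report only what shows in the picture. A call takes as long as a camera call. They do not tell look-alikes from the thing itself.
- nets.boxes_of(picture, thing): "point" ([x, y, z] in m, in the coordinates of the camera as it stood for that picture, good to about 4 mm: the middle of the surface that is visible of it).
The state is a dict: "clock": time; "joints": joint angles; "joint_vel": joint speeds; "tau": joint torques, N m; "position": TCP position; "tool_rot": TCP orientation; "ft_force": force on the tool from outside, world axes, zero at the start; "moment": the same for the moment, N m; "grip_width": opening from 0.0 (shut) to 1.0 (fully open); "grasp_force": force on a finger pad.
Only numpy, scipy, OpenCV 4.12 (cv2) and the standard library are available. Lean on these libraries where they do the work, as an engineer would, in place of code of your own. Each camera call takes 0.05 s, during which the arm holds its last target. There are 200 camera calls.

## Task

Two empty wooden bottle caddies stand in round drip trays on the worktop. One of them leans and rocks because two opposite feet are perched on the raised bar across the middle of its tray; turn it where it stands, by about an eighth of a turn either way and without lifting it out of the tray or tipping it over, until the bar runs between its feet and all four feet stand firmly on the tray's floor, then let go. Leave the other caddy, which already stands steady, as it is.

Things in the scene. Friction and masses are not known exactly. Their poses are not given: they have to be found in the camera images.
- caddy: The caddy that rocks: wood platform 106 mm square with a low rail, loose, 0.4 kg, on 4 ball feet (14 mm) under its corners, 64 mm from the centre. Origin: centre of the feet's undersides; z up, x and y through the corners (feet at +-x, +-y). At first both x feet are on the tray's bar (x axis within 8 degrees of it) and it leans 6 degrees along y. All feet clear the bar 45 degrees from it, give or take 18.
- caddy_grip (a point): Centre of the rocking caddy's wooden grip block, on a slim post 112 mm above the caddy's origin. The block is 12 mm thick (along x), 60 mm long (along y, over a diagonal of the platform) and 26 mm tall; nothing stands above it, and the rail below it is 50 mm above the feet's undersides. Axes as caddy. At the start the block leans with the caddy, in its own plane.
- tray: Drip tray under the rocking caddy: round, aluminium, 176 mm across, fixed to the worktop; rim 14 mm high, 164 mm across inside. Its floor is 4 mm above the worktop; a raised flat dark steel bar 34 mm wide runs right across the middle, its top 7 mm above the floor. Origin: centre of its underside; x along the bar, y across it, z up.
- steady_caddy: The other caddy, of the same make, size, origin and axes as caddy, level in a like tray of its own with the bar already running between its feet (its x axis 45 degrees from that bar, give or take 6). Not to be touched.
Mind the look-alikes: they are no part of the job. Leave any black look-alike of the caddy alone.

How it is judged:
At the end, for the whole second after the job is handed in: The rocking caddy stands still and level (within 1.7 degrees) in its own tray, centre within 25 mm of the tray's, all feet on the floor (origin under 7 mm above the tray's underside; 4 mm when seated). The steady caddy is still level on its tray's floor, within 15 mm of its start (angle between each of caddy, steady_caddy's own z axis and vertical below 0.03 rad and z of caddy in the frame of tray between 0.001 and 0.007 m and horizontal distance between caddy and tray below 0.025 m and linear speed of caddy below 0.01 m/s and angular speed of caddy below 0.05 rad/s and distance of steady_caddy from where it was at the start of the episode below 0.015 m and height (world z) of steady_caddy below 0.007 m); the robot touches nothing.
It fails at once if the rocking caddy is lifted out of its tray (its origin more than 45 mm above the tray's underside) (z of caddy in the frame of tray above 0.045 m).
It fails at once if the rocking caddy is tipped by more than 30 degrees (angle between caddy's own z axis and vertical above 0.52 rad).
It fails at once if the steady caddy is pushed more than 15 mm (distance of steady_caddy from where it was at the start of the episode above 0.015 m).
It also fails if it takes over 32 s, if anything falls off the work surface, if the arm or the gripper's body presses on something with over 40 N, if the wrist force passes 120 N, or if a joint passes its speed limit or range.

## Working session

There is one attempt and no reset: what is moved stays moved. The work goes in short steps, Python scripts to look and compute and a shell command to move; the robot and the scene stay as the last step left them, time stands still between calls to the robot, and variables do not carry over. Pictures are saved under pics/ and viewed, at most 10 in all, crops included, and the job is handed in when it is done.

```bash
mkdir -p pics; cat > h.py <<'E'
import numpy as np,cv2
from cell import telemetry,viewer,order,nets
def towor(p,T): return (T@np.r_[p,1])[:3]
E
python3 - <<'E'
from h import *
o=telemetry.get_obs();print({k:np.round(v,3) for k,v in o.items()})
for n in("top","scene"):
    im=viewer.get_image(n);cv2.imwrite(f"pics/{n}0.png",im["pixels"])
    for t in("caddy","caddy_grip","tray"):
        for d in nets.boxes_of(im,t): print(n,t,round(d["confidence"],2),towor(d["point"],im["pose"]).round(3))
    np.savez(f"{n}0.npz",**{k:im[k] for k in("pixels","range_z","intrinsics","dist","pose")})
E
```

```text
{'clock': np.float64(0.0), 'joints': array([0.989, 0.259, 0.021, 1.334, 0.   , 1.418]), 'joint_vel': array([ 0.001,  0.   ,  0.   , -0.001, -0.001,  0.002]), 'tau': array([-0.0000e+00, -5.5565e+01,  3.4453e+01,  1.4000e-02, -0.0000e+00,
       -0.0000e+00]), 'position': array([0.229, 0.5  , 0.303]), 'tool_rot': array([-3.14 , -0.   ,  2.713]), 'ft_force': array([-0.465, -0.773,  0.298]), 'moment': array([-0.009,  0.045, -0.023]), 'grasp_force': np.float64(0.0), 'grip_width': np.float64(1.001)}
top caddy 0.72 [0.495 0.211 0.042]
top caddy 0.59 [0.42  0.411 0.033]
top caddy_grip 0.93 [0.495 0.207 0.045]
top caddy_grip 0.62 [0.418 0.414 0.033]
top tray 0.56 [0.49  0.202 0.003]
scene caddy 0.96 [0.413 0.411 0.029]
scene caddy 0.79 [0.489 0.207 0.046]
scene caddy_grip 0.84 [0.49  0.207 0.043]
scene caddy_grip 0.78 [0.414 0.406 0.031]
scene caddy_grip 0.35 [ 0.436 -0.196  0.039]
scene tray 0.62 [0.467 0.178 0.003]
```

View pics/top0.png

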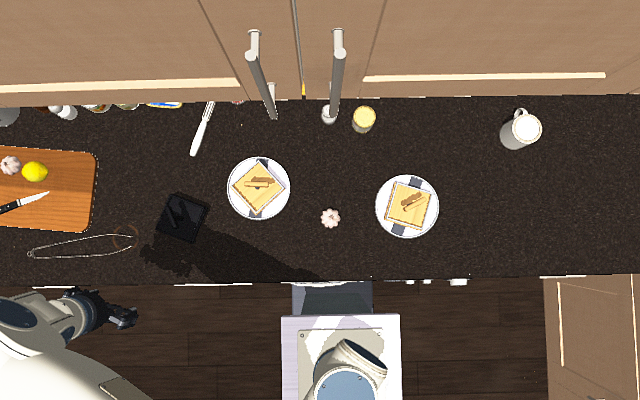

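View pics/scene0.png

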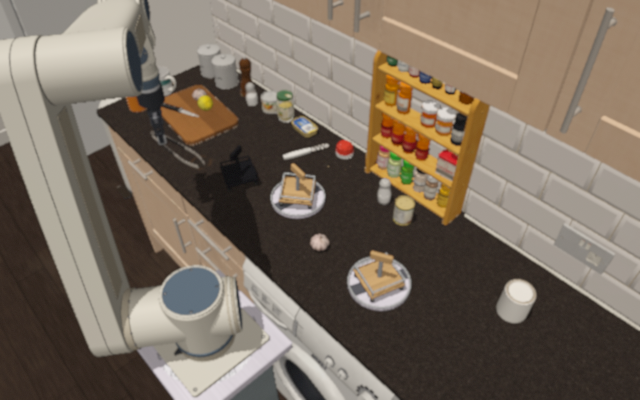

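The top view shows caddies on trays at about (258,187) and (407,206), and a black look-alike at (182,217). I'll enlarge both and fit the platform tilt from depth.

```bash
python3 - <<'E'
from h import *
d=np.load("top0.npz");P=d["pixels"]
c=[cv2.resize(P[y-40:y+40,x-40:x+40],(400,400),interpolation=cv2.INTER_CUBIC) for x,y in((258,187),(407,206))]
cv2.imwrite("pics/crop.png",np.hstack(c))
v,u=np.mgrid[:400,:640]
q=cv2.undistortPoints(np.stack([u,v],-1).reshape(-1,1,2).astype(float),d["intrinsics"],d["dist"]).reshape(400,640,2)
z=d["range_z"];W=np.dstack([q[...,0]*z,q[...,1]*z,z])@d["pose"][:3,:3].T+d["pose"][:3,3]
np.save("W.npy",W)
for x,y in((258,187),(407,206)):
    p=W[y-40:y+40,x-40:x+40].reshape(-1,3)
    g=p[(p[:,2]>.09)];print("grip",len(g),g.mean(0).round(3),"dir",np.linalg.svd(g[:,:2]-g[:,:2].mean(0))[2][0].round(2),"zmax",g[:,2].max().round(3))
    k=(p[:,2]>.02)&(p[:,2]<.07);s=p[k]
    for _ in range(6):
        A=np.c_[s[:,:2],np.ones(len(s))];a=np.linalg.lstsq(A,s[:,2],rcond=None)[0];r=abs(A@a-s[:,2]);s=s[r<max(.004,np.percentile(r,85))] if r.max()>.004 else s
    print(len(s),s.mean(0).round(3),"slope deg",np.degrees(a[:2]).round(2))
E
```

```text
grip 159 [0.476 0.18  0.296] dir [0.62 0.78] zmax 1.259
1041 [0.494 0.211 0.043] slope deg [0.4  5.92]
grip 153 [ 0.427 -0.151  0.297] dir [ 0.29 -0.96] zmax 1.259
1049 [ 0.437 -0.185  0.036] slope deg [ 0.03 -0.01]
```

View pics/crop.png

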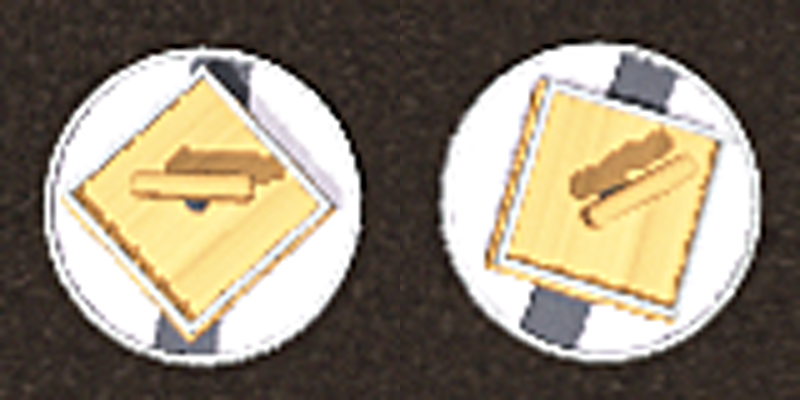

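```bash
python3 - <<'E'
from h import *
W=np.load("W.npy");P=np.load("top0.npz")["pixels"].astype(int)
p=W[147:227,218:298];c=P[147:227,218:298];z=p[...,2]
g=p[(z>.1)&(z<.16)];m=g.mean(0);v=np.linalg.svd(g[:,:2]-g[:,:2].mean(0))[2][0]
print("grip",len(g),m.round(4),"ang",np.degrees(np.arctan2(v[1],v[0])).round(1),np.percentile(g,[2,98],axis=0).round(3))
k=(z>.03)&(z<.075);r=p[k][:,:2].astype(np.float32)
print("platform",cv2.minAreaRect(r))
t=((z>.009)&(z<.02));q=p[t][:,:2].astype(np.float32);print("tray",len(q),cv2.minEnclosingCircle(q),cv2.fitEllipse(cv2.convexHull(q)))
dk=(z>.004)&(z<.017)&(c.sum(-1)<330)&(c.sum(-1)>130)
b=p[dk][:,:2];v=np.linalg.svd(b-b.mean(0))[2][0];print("bar",len(b),b.mean(0),np.degrees(np.arctan2(v[1],v[0])))
E
```

```text
grip 135 [0.4946 0.2023 0.1331] ang -93.1 [[0.489 0.174 0.118]
 [0.502 0.229 0.139]]
platform ((0.49517691135406494, 0.21053600311279297), (0.10394906252622604, 0.10579836368560791), 41.4591178894043)
tray 435 ((0.4982074499130249, 0.21219633519649506), 0.08656992018222809) ((0.4978729486465454, 0.2122388631105423), (0.17114321887493134, 0.1717810481786728), 106.22045135498047)
bar 181 [0.51320877 0.21520825] 159.86501088571805
```

The leaning caddy is the left one: grip about (0.495, 0.203), caddy x at -3.5°, bar about -7.5°, tray centre (0.498, 0.212). I'll move above it.

```bash
python3 -m crank '[0.71,-0.79,-0.1,0,0,-0.77,-1,0.71,-0.79,-0.1,0,0,-0.77,-1,0.71,-0.79,-0.1,0,0,-0.77,-1,0.71,-0.79,-0.1,0,0,-0.77,-1,0.71,-0.79,-0.1,0,0,-0.77,-1]' 60
python3 -m crank '[0.71,-0.79,-0.1,0,0,-0.77,-1,0.71,-0.79,-0.1,0,0,-0.77,-1,0.71,-0.79,-0.1,0,0,-0.77,-1,0.71,-0.79,-0.1,0,0,-0.77,-1,0.71,-0.79,-0.1,0,0,-0.77,-1]'
python3 -m crank '[0.71,-0.79,-0.1,0,0,-0.77,-1,0.71,-0.79,-0.1,0,0,-0.77,-1,0.71,-0.79,-0.1,0,0,-0.77,-1,0.71,-0.79,-0.1,0,0,-0.77,-1,0.71,-0.79,-0.1,0,0,-0.77,-1]'
python3 -m crank '[0,0,0,0,0,0,-1,0,0,0,0,0,0,-1,0,0,0,0,0,0,-1,0,0,0,0,0,0,-1,0,0,0,0,0,0,-1]'
python3 - <<'E'
from h import *
from scipy.spatial.transform import Rotation as R
o=telemetry.get_obs();im=viewer.get_image("wrist")
T=np.eye(4);T[:3,:3]=R.from_euler("xyz",o["tool_rot"]).as_matrix();T[:3,3]=o["position"]
C=T@im["tool_from_camera"];cv2.imwrite("pics/wrist1.png",im["pixels"])
v,u=np.mgrid[:400,:640]
q=cv2.undistortPoints(np.stack([u,v],-1).reshape(-1,1,2).astype(float),im["intrinsics"],im["dist"]).reshape(400,640,2)
z=im["range_z"];W=np.dstack([q[...,0]*z,q[...,1]*z,z])@C[:3,:3].T+C[:3,3]
k=(z>0)&(W[...,2]>.108)&(W[...,2]<.16)&(abs(W[...,0]-.495)<.05)&(abs(W[...,1]-.205)<.06)
n,l,s,c=cv2.connectedComponentsWithStats(k.astype(np.uint8));i=1+s[1:,4].argmax();g=W[l==i]
v=np.linalg.svd(g[:,:2]-g[:,:2].mean(0))[2][0]
print(o["clock"],len(g),cv2.minAreaRect(g[:,:2].astype(np.float32)),np.degrees(np.arctan2(v[1],v[0])),np.percentile(g,[1,50,99],axis=0).round(4),o["position"],o["tool_rot"])
E
```

```text
clock: 1.02
position: [0.3179, 0.4008, 0.2914]
tool_rot: [3.141, -0.0, 2.307]
ft_force: [-0.2, 1.0, 0.4]
grip_width: 0.997
grasp_force: 0.0
clock: 1.65
position: [0.4067, 0.302, 0.2789]
tool_rot: [3.141, -0.0, 1.904]
ft_force: [0.1, -0.3, -0.2]
grip_width: 1.0
grasp_force: 0.0
clock: 2.28
position: [0.4955, 0.2032, 0.2664]
tool_rot: [3.141, -0.0, 1.501]
ft_force: [0.1, 0.5, 0.2]
grip_width: 0.997
grasp_force: 0.0
clock: 2.9
position: [0.4947, 0.2043, 0.2665]
tool_rot: [3.141, -0.0, 1.504]
ft_force: [0.3, 0.5, -0.0]
grip_width: 0.999
grasp_force: 0.0
2.9 1490 ((0.4942871034145355, 0.2035975307226181), (0.061393700540065765, 0.011871584691107273), 86.45552825927734) -93.28158041647995 [[0.4879 0.1746 0.12  ]
 [0.4946 0.2086 0.1359]
 [0.5012 0.2336 0.1399]] [0.49471188 0.20430004 0.26650944] [ 3.14138819e+00 -8.44400545e-05  1.50409356e+00]
```

View pics/wrist1.png

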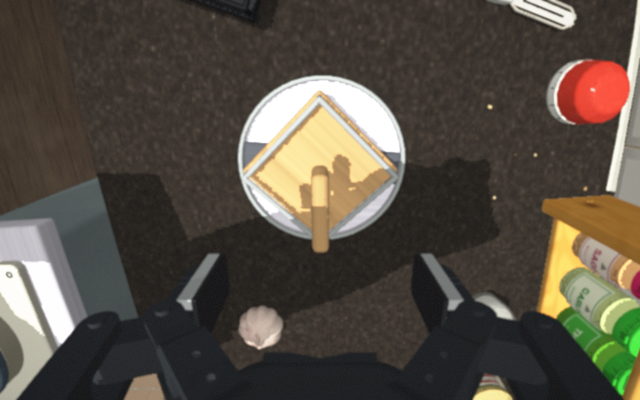

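The block sits at about (320,208) and is centred under the tool. Next is the descent and the grip.

```bash
python3 -m crank '[0,0,-0.72,0,0,0,-1,0,0,-0.72,0,0,0,-1,0,0,-0.72,0,0,0,-1,0,0,-0.72,0,0,0,-1,0,0,-0.72,0,0,0,-1]' 60
python3 -m crank '[0,0,0,0,0,0,0.3,0,0,0,0,0,0,1,0,0,0,0,0,0,1,0,0,0,0,0,0,1,0,0,0,0,0,0,1]' 60
python3 -m crank '[0,0,0,0,0,0,1,0,0,0,0,0,0,1,0,0,0,0,0,0,1,0,0,0,0,0,0,1,0,0,0,0,0,0,1]' 60
```

```text
clock: 3.58
position: [0.4949, 0.204, 0.1758]
tool_rot: [3.141, -0.0, 1.503]
ft_force: [0.3, 0.4, 0.4]
grip_width: 1.004
grasp_force: 0.0
clock: 4.2
position: [0.4952, 0.204, 0.177]
tool_rot: [3.141, -0.0, 1.503]
ft_force: [0.2, -0.8, 3.7]
grip_width: 0.128
grasp_force: 59.4
clock: 4.82
position: [0.4952, 0.204, 0.1769]
tool_rot: [3.141, -0.0, 1.503]
ft_force: [-0.2, -1.1, 5.4]
grip_width: 0.133
grasp_force: 59.6
```

```bash
python3 -m crank '[0,0,0.2,0,0,0,1,0,0.1,0.12,-0.25,0.015,0,1,0.06,0.15,0,-0.25,0.015,0,1,0.06,0.15,0,-0.25,0.015,0,1,0,0.15,0,-0.25,0.015,0,1]' 60
python3 - <<'E'
from h import *
im=viewer.get_image("scene");p=im["pixels"];cv2.imwrite("pics/s2.png",cv2.resize(p[110:250,220:400],(720,560),interpolation=cv2.INTER_CUBIC))
E
```

```text
clock: 5.45
position: [0.498, 0.2182, 0.1841]
tool_rot: [3.141, 0.107, 1.504]
ft_force: [0.1, 1.0, -4.4]
grip_width: 0.132
grasp_force: 58.5
```

View pics/s2.png

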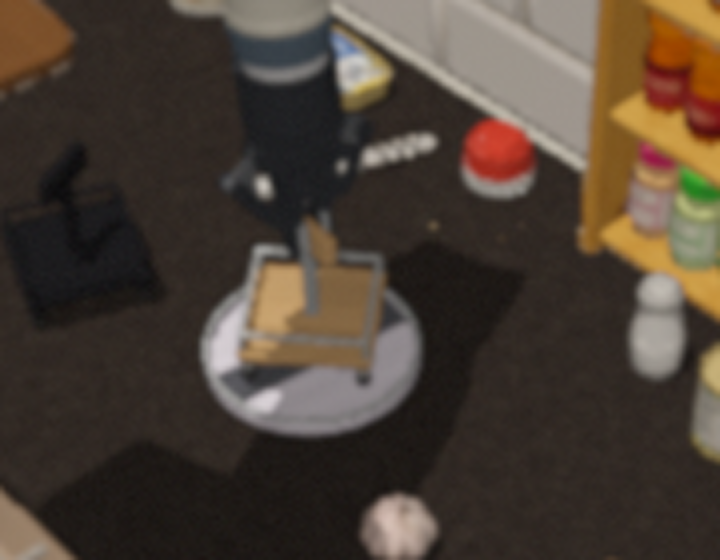

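The caddy (crop pixels around (310,310)) hangs level, just above the bar, and its 4.4 N weight is on the gripper. Now I'll turn it by +41°.

```bash
python3 -m crank '[-0.02,0,0,0,0,0.68,1,-0.02,0,0,0,0,0.68,1,-0.02,0,0,0,0,0.68,1,-0.02,0,0,0,0,0.68,1,-0.02,0,0,0,0,0.68,1]' 60
python3 -m crank '[-0.02,0,0,0,0,0.68,1,-0.02,0,0,0,0,0.68,1,-0.02,0,0,0,0,0.68,1,-0.02,0,0,0,0,0.68,1,-0.02,0,0,0,0,0.68,1]' 60
python3 - <<'E'
from h import *
im=viewer.get_image("scene");d=im;v,u=np.mgrid[:400,:640]
p=im["pixels"];cv2.imwrite("pics/s3.png",cv2.resize(p[110:250,220:400],(720,560),interpolation=cv2.INTER_CUBIC))
q=cv2.undistortPoints(np.stack([u,v],-1).reshape(-1,1,2).astype(float),d["intrinsics"],d["dist"]).reshape(400,640,2)
z=d["range_z"];W=np.dstack([q[...,0]*z,q[...,1]*z,z])@d["pose"][:3,:3].T+d["pose"][:3,3]
k=(W[...,2]>.035)&(W[...,2]<.075)&(np.hypot(W[...,0]-.498,W[...,1]-.212)<.09)
s=W[k];s0=s
for _ in range(8):
    A=np.c_[s[:,:2],np.ones(len(s))];a=np.linalg.lstsq(A,s[:,2],rcond=None)[0];r=abs(A@a-s[:,2]);s=s[r<max(.003,np.percentile(r,88))]
print(len(s),"slope",np.degrees(a[:2]).round(2),"h at centre",a@[.498,.212,1],cv2.minAreaRect(s0[:,:2].astype(np.float32)))
E
```

```text
clock: 6.12
position: [0.4953, 0.2179, 0.1842]
tool_rot: [3.141, 0.105, 1.862]
ft_force: [-0.1, -0.2, -4.6]
grip_width: 0.128
grasp_force: 58.4
clock: 6.75
position: [0.4927, 0.2178, 0.1842]
tool_rot: [3.141, 0.105, 2.218]
ft_force: [0.7, -0.1, -4.4]
grip_width: 0.127
grasp_force: 58.4
491 slope [ 0.21 -0.28] h at centre 0.04923351284462959 ((0.4959927201271057, 0.209452286362648), (0.11032453924417496, 0.10897379368543625), 82.65787506103516)
```

View pics/s3.png

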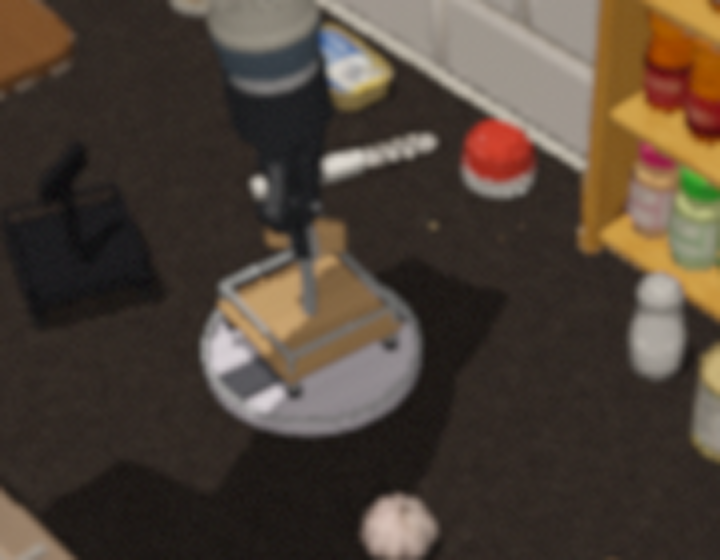

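It is level, and the bar at about (250,378) runs parallel between the feet. Now I'll lower it gently.

```bash
python3 -m crank '[0.04,0.04,-0.13,0,0,0,1,0.04,0.04,-0.13,0,0,0,1,0,0,-0.13,0,0,0,1,0,0,-0.1,0,0,0,1,0,0,0,0,0,0,1]' 60
```

```text
clock: 7.42
position: [0.4948, 0.2197, 0.1719]
tool_rot: [3.141, 0.105, 2.215]
ft_force: [0.4, 0.4, -3.9]
grip_width: 0.132
grasp_force: 58.4
```

```bash
python3 -m crank '[0,0,-0.04,0,0,0,1,0,0,-0.04,0,0,0,1,0,0,-0.02,0,0,0,1,0,0,0,0,0,0,1,0,0,0,0,0,0,1]' 60
```

```text
clock: 8.05
position: [0.495, 0.2198, 0.1703]
tool_rot: [3.14, 0.105, 2.215]
ft_force: [-2.6, 0.4, 6.5]
grip_width: 0.131
grasp_force: 59.9
```

It is seated. Next I'll open the gripper and then retreat upward.

```bash
python3 -m crank '[0,0,0,0,0,0,0.5,0,0,0,0,0,0,0,0,0,0,0,0,0,-0.5,0,0,0,0,0,0,-1,0,0,0,0,0,0,-1]' 20
python3 -m crank '[0,0,0,0,0,0,-1,0,0,0.4,0,0,0,-1,0,0,1,0,0,0,-1,0,0,1,0,0,0,-1,0,0,1,0,0,0,-1]'
python3 -m crank '[0,0,1,0,0,0,-1,-0.5,0.5,1,0,0,0,-1,-0.8,0.8,0.5,0,0,0,-1,-0.8,0.8,0,0,0,0,-1,0,0,0,0,0,0,-1]'
python3 - <<'E'
from h import *
for n in("scene","top"):
    im=viewer.get_image(n);d=im;v,u=np.mgrid[:400,:640];p=im["pixels"]
    if n=="scene":cv2.imwrite("pics/s4.png",cv2.resize(p[110:250,220:400],(720,560),interpolation=cv2.INTER_CUBIC))
    q=cv2.undistortPoints(np.stack([u,v],-1).reshape(-1,1,2).astype(float),d["intrinsics"],d["dist"]).reshape(400,640,2)
    z=d["range_z"];W=np.dstack([q[...,0]*z,q[...,1]*z,z])@d["pose"][:3,:3].T+d["pose"][:3,3]
    k=(W[...,2]>.025)&(W[...,2]<.075)&(np.hypot(W[...,0]-.498,W[...,1]-.212)<.09)
    s=W[k];s0=s
    for _ in range(8):
        A=np.c_[s[:,:2],np.ones(len(s))];a=np.linalg.lstsq(A,s[:,2],rcond=None)[0];r=abs(A@a-s[:,2]);s=s[r<max(.003,np.percentile(r,88))]
    print(n,len(s),"slope",np.degrees(a[:2]).round(2),"h",a@[.498,.212,1],cv2.minAreaRect(s0[:,:2].astype(np.float32)))
E
```

```text
clock: 8.68
position: [0.4949, 0.2197, 0.1696]
tool_rot: [3.141, 0.105, 2.215]
ft_force: [-0.9, -0.3, 0.8]
grip_width: 1.0
grasp_force: 0.0
clock: 9.3
position: [0.4949, 0.2197, 0.2562]
tool_rot: [3.14, 0.105, 2.215]
ft_force: [0.1, -0.5, -0.3]
grip_width: 0.999
grasp_force: 0.0
clock: 9.93
position: [0.4414, 0.2731, 0.3182]
tool_rot: [3.14, 0.105, 2.217]
ft_force: [0.3, -0.1, -0.2]
grip_width: 1.006
grasp_force: 0.0
scene 501 slope [0.23 0.02] h 0.03559632954370928 ((0.49908554553985596, 0.21238580346107483), (0.11308573186397552, 0.10805211961269379), 82.96048736572266)
top 917 slope [-0.13  0.55] h 0.036162429131157095 ((0.4984864592552185, 0.21254602074623108), (0.10478875786066055, 0.10418352484703064), 81.89692687988281)
```

View pics/s4.png

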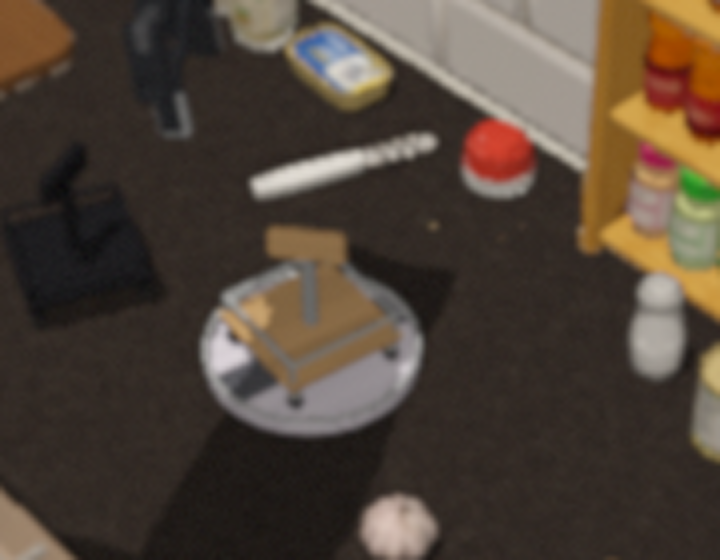

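The caddy (around (310,330)) is level and centred on the tray. Its platform height of 0.036 m matches the steady caddy's, and the arm is clear.

```bash
python3 -c "
from cell import order;print(order.finish_job())"
```

```text
the job is handed in; nothing more can be done
None
```

I handed the job in with the rocking caddy turned about 41° and standing level on the tray floor, with the bar between its feet; it was released after about 10 s, and the arm never went near the steady caddy (the hand-in call returned no verdict).

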